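# Line up a hinge leaf with the jamb leaf on a treadle lift

### The arm

A 6-joint arm with a two-finger parallel gripper is mounted at the origin on the work surface. World frame = base frame: x ahead of the robot, y to its left, z up, the work surface at z = 0. Lengths are in m, angles in degrees, forces in N, time in s.
With the tool pointing down it reaches from about 0.4 to 0.825 m from the base axis. Payload 7 kg.
Tool frame: the origin (TCP) lies midway between the tips of the shut fingers; the grasp point (between the pads) lies 19 mm behind it; z points along the fingers, y is the direction in which the jaws open and shut (so a half turn about z gives the same grasp; the last joint's range is limited). The gripper opens to 88 mm and grips with 3 to 60 N. Pads are 19 mm wide; open, the fingers measure 130 mm over their backs; the gripper's body (78 mm by 193 mm) begins 47 mm behind the grasp point.
Start: joints at [-52.993, 20.546, 0.682, 0, -70.136, -16.507], TCP at [0.236, -0.632, 0.227] pointing down, gripper open.
Joint ranges: [-176.03, 176.03], [-82.01, 121.73], [-58.28, 71.71], [-173.87, 95.51], [-174.79, -0.11], [-173.66, 173.66]. Speed limits (degrees/s): [136.94, 136.94, 172.46, 180, 180, 180].

### API

Orientations are given as a 3x3 rotation matrix whose columns are the frame's x, y, z axes.
In Python, from rig import robot gives the robot as it stands. Calls block until the motion is done:
- robot.goto(position, orientation): joint-space move of the TCP to a pose.
- robot.servo_line(position, ori=None, speed=0.15): straight line of the TCP; ori=None keeps the orientation; speed is the mean speed in m/s.
- robot.movej(angles): joint-space move.
- robot.move_gripper(opening): opening from 0.0 (shut) to 1.0 (fully open); the grip force is fixed at half the most; returns when the fingers have stopped.
- robot.dwell(seconds).
- robot.ik(position, orientation): joint angles nearest the present ones, or None.
- robot.grab_frame(name): name is "scene" or "top"; returns (picture, depth): 480x640x3 uint8, red, green, blue; 480x640 float32, m along the optical axis (not along the pixel's ray), 0 where there is no reading.
- robot.camera_info(name): a dict with "vfov" (degrees; the focal length in pixels is half the picture's height over the tangent of half this angle, whatever the lens; pixels are square), "cx", "cy" (the principal point, pixels), "view" (4x4, takes a point from world to camera coordinates). Camera axes: x right, y down, z forward; pixel columns grow to the right and rows downward; lengths in m; the calibration is good to about 2 mm. A picture is of the moment at which its call begins. camera_info takes no time and is no camera call.
A pose or a line that the arm cannot do raises robot.Unreachable and nothing moves.
- robot.job_done(): hands the job in, once; it reports no verdict.
Readings, each from a call of its own:
- robot.read_t(): time.
- robot.read_qpos(): joint angles.
- robot.read_qvel(): joint speeds.
- robot.read_effort(): joint torques, N m.
- robot.read_position(): TCP position.
- robot.read_tcp_rot(): TCP orientation.
- robot.read_force(): force on the tool from outside, world axes, zero at the start.
- robot.read_ft_torque(): the same for the moment, N m.
- robot.read_grip_width(): opening from 0.0 (shut) to 1.0 (fully open).
Only numpy, scipy, OpenCV 4.12 (cv2) and the standard library are available. Lean on these libraries where they do the work, as an engineer would, in place of code of your own. Each camera call takes 0.05 s, during which the arm holds its last target.

### The job

Press the jig's treadle down to its stop, where it stays, so that the jamb block with its hinge leaf rises; then pick up the loose hinge leaf that has a single knuckle and, from the open front of the jig, bring that knuckle between the two knuckles on the jamb block, leaf level and stretched out away from the block, so that the three holes line up for the hinge pin. Finish while holding it there in the gripper, lined up and carried by the gripper alone, not resting on or pressing against the jig. Leave the treadle down and the other leaf and the other loose things on the bench where they are.

Things in the scene. Friction and masses are not known exactly. Their poses are not given: they have to be found in the camera images.
- stand: Plywood lift jig fixed to the bench, origin on the bench under the lift's middle, z up. Foot 150 x 140 x 20 mm. Its open front (-x) faces roughly to the robot. Side cheeks at y +-45 to 57 mm (x -13 to 61) are 90 mm high; a front board, x -60 to -48, y +-42 mm, 98 mm high, stands before the knuckles while the block is down. Holds the wooden jamb block, 84 mm wide, top 87 mm up (137 lifted).
- treadle (a joint): Treadle of the jig, rad: 0 = up (start), 0.35 = down on its stop. Its spring balances the jamb block and its hinge is stiff: moving it takes about 10 N on the pad anywhere, and it stays where it is left. It lifts the jamb block in proportion, 50 mm in all; pressing down hard on the block would lower it again.
- treadle_pad (a point): Middle of the top face of the treadle's ribbed rubber pad, 60 mm (jig x) by 75 mm, on the jig's -y side. About 96 mm above the bench when up (sloping up 0.17 rad to its outer end), 57 mm when down. Frame parallel to the jig's when up; it turns with the treadle about an axis along jig x, 115 mm away, 65 mm above the bench.
- jamb_eye (a point): Centre of the gap between the two fixed knuckles, on their hole axis (y); frame parallel to the jig's, -x out of its front. 100 mm above the bench, 150 mm once lifted. Knuckles: steel barrels 26 mm outside, 14 mm hole, 11 mm long, at y +-14 to +-25 mm; gap open above, below, in front. The block begins 17 mm behind the axis, top 13 mm below it, a leaf 50 mm wide, 8 mm thick on it.
- leaf: The loose steel hinge leaf with ONE knuckle in the middle of its edge, flat on the bench, 0.26 kg. Plate x -38 to 18 mm, y +-25 mm, 8 mm thick; a 22 mm wide tongue leads to the barrel at x = 35 mm (26 mm outside, 14 mm hole, 22 mm long along y, underside flush with the plate's). Origin on the underside, near the centre of mass; z up; x points from plate to knuckle.
- leaf_eye (a point): middle of the single knuckle's hole of the loose leaf, 13 mm above the leaf's underside, y along the hole axis, x pointing away from the plate. It must come to jamb_eye with both frames parallel.
- leaf_grip (a point): good place to grip the leaf: across its 50 mm width (fingers close along its y), at half plate thickness, above leaf's origin; axes as the leaf's.
- twin_leaf: the other loose leaf, same plate, but with TWO knuckles at the outer ends of its edge and a gap between. Not wanted; leave. It and the leaf may swap places. Origin and axes as for the leaf.
- pin_block: small dark wooden block 60 x 45 x 28 mm with an upright 10 mm hinge pin, 68 mm high in all; origin under its centre; leave.
- screwdriver: screwdriver lying on the bench, handle to its -x; leave.
- glue: white glue bottle, 60 mm diameter, 170 mm high, origin under its centre; leave.
- offcut: light wood offcut 120 x 45 x 30 mm; origin under its centre; leave.
- screw_tray: open wooden tray of screws 100 x 140 x 35 mm; origin under its centre; leave.
Mind the look-alikes: they are no part of the job. Leave any red or turquoise look-alike of the leaf alone.

How it is judged (in metres and radians):
On the way, in this order (a step that is already met when the one before it is completed fails the run):
1. the treadle is pressed down to its stop, before the leaf is lifted (value of joint treadle above 0.32 rad and height (world z) of leaf below 0.03 m), for 0.2 s.
2. the single-knuckle leaf is lifted off the bench in the gripper (height (world z) of leaf above 0.06 m and contact force between the fingers and leaf above 2 N), for 0.2 s.
At the end, for the whole second after the job is handed in: Treadle still down (over 0.32 rad); the leaf held still in the fingers, over 120 mm up, level within 0.15 rad, stretched out from the jig's front; its hole within 4 mm of the jamb eye along each axis, hole axes within 0.1 rad; under 2 N between leaf and jig; bystanders within 30 mm (value of joint treadle above 0.32 rad and x of leaf_eye in the frame of jamb_eye between -0.004 and 0.004 m and y of leaf_eye in the frame of jamb_eye between -0.004 and 0.004 m and z of leaf_eye in the frame of jamb_eye between -0.004 and 0.004 m and angle between the y axis of leaf_eye and the y axis of jamb_eye, either way round below 0.1 rad and x of leaf_grip in the frame of jamb_eye below -0.025 m and angle between leaf's own z axis and vertical below 0.15 rad and height (world z) of leaf above 0.12 m and contact force between the fingers and leaf above 2 N and contact force between leaf and stand below 2 N and linear speed of leaf below 0.02 m/s); the arm keeps its last pose, push and grip.
It fails at once if the two-knuckle leaf is moved over 30 mm (distance of twin_leaf from where it was at the start of the episode above 0.03 m).
It fails at once if another loose thing on the bench is moved over 30 mm (distance of any of pin_block, screwdriver, glue, offcut, screw_tray from where it was at the start of the episode above 0.03 m).
It also fails if it takes over 58 s, if anything falls off the work surface, if the arm or the gripper's body presses on something with over 40 N, if the wrist force passes 120 N, or if a joint passes its speed limit or range.

## Working session

There is one attempt and no reset: what is moved stays moved. The work goes in short steps, each a Python script; the robot and the scene stay as the last script left them, time stands still between calls to the robot, and variables do not carry over. Pictures are saved under pics/ and viewed, and the job is handed in when it is done.

```bash
ls; mkdir -p pics; python3 - <<'E'
from rig import robot
import cv2, numpy as np
for n in ("scene","top"):
    im,d=robot.grab_frame(n); np.savez(f"pics/{n}0.npz",im=im,d=d)
    cv2.imwrite(f"pics/{n}0.png",im[:,:,::-1])
    i=robot.camera_info(n); print(n,i["vfov"],i["cx"],i["cy"],np.round(i["view"],4).tolist(), [k for k in i], (d>0).mean())
print(robot.read_t())
E
```

```text
pics
scene 44.19877357525837 318.22709142443557 240.0187075708149 [[0.6499, 0.7598, 0.0174, -0.3977], [0.5947, -0.4941, -0.6342, -0.2798], [-0.4733, 0.4225, -0.7729, 1.6102], [0.0, 0.0, 0.0, 1.0]] ['vfov', 'cx', 'cy', 'view'] 0.9959244791666667
top 56.943379882866104 319.27898669264164 233.87789818439123 [[0.011, -0.9999, -0.0049, 0.0064], [-0.998, -0.0107, -0.0618, 0.5659], [0.0618, 0.0056, -0.9981, 1.1719], [0.0, 0.0, 0.0, 1.0]] ['vfov', 'cx', 'cy', 'view'] 0.9959830729166667
0.1
```

View pics/scene0.png

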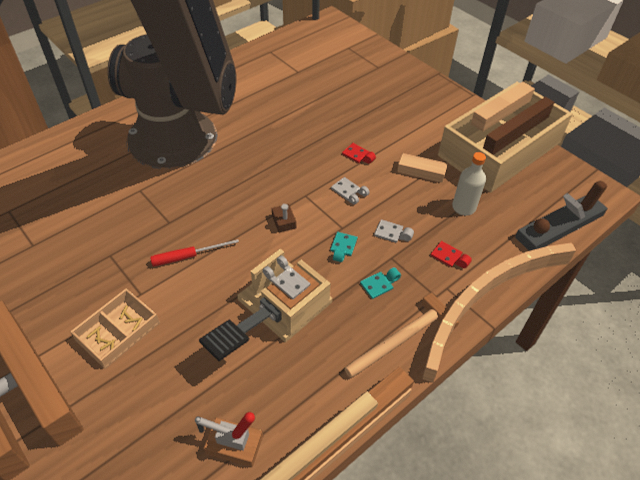

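View pics/top0.png

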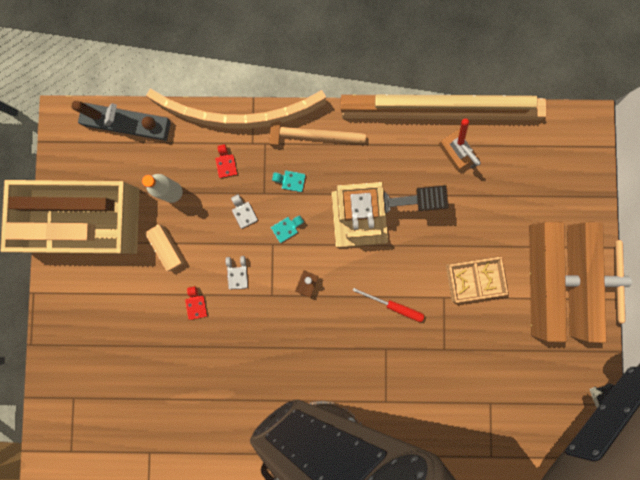

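The top view shows the wanted single-knuckle leaf near (243,212) and the twin leaf near (237,273). The jig is near (360,212), with its treadle pad at (432,198). I'll zoom in on these.

```bash
cat > h.py <<'E'
import numpy as np, cv2
from rig import robot
def cam(n):
    i=robot.camera_info(n); V=np.array(i["view"]); f=240/np.tan(np.radians(i["vfov"]/2)); return f,i["cx"],i["cy"],V
def plane(n,u,v,z):
    f,cx,cy,V=cam(n); u=np.atleast_1d(u).astype(float); v=np.atleast_1d(v).astype(float)
    d=np.stack([(u-cx)/f,(v-cy)/f,np.ones(len(u))],1)@V[:3,:3]; o=-V[:3,:3].T@V[:3,3]
    return o+d*((z-o[2])/d[:,2])[:,None]
def dep(n,u,v,d):
    f,cx,cy,V=cam(n); u=np.asarray(u,float);v=np.asarray(v,float)
    p=np.stack([(u-cx)/f*d,(v-cy)/f*d,d],-1); return (p-V[:3,3])@V[:3,:3]
def cloud(n,d):
    v,u=np.mgrid[:480,:640]; P=dep(n,u,v,d); P[d<=0]=np.nan; return P
def proj(n,P):
    f,cx,cy,V=cam(n); c=np.atleast_2d(P)@V[:3,:3].T+V[:3,3]; return np.stack([cx+f*c[:,0]/c[:,2],cy+f*c[:,1]/c[:,2]],1)
E
python3 - <<'E'
from h import *
t=np.load("pics/top0.npz"); s=np.load("pics/scene0.npz")
a=cv2.resize(t["im"][180:300,210:310,::-1],None,fx=6,fy=5,interpolation=2)[:, :]
cv2.imwrite("pics/c1.png",cv2.resize(t["im"][170:260,320:455,::-1],(800,533),interpolation=2))
cv2.imwrite("pics/c2.png",cv2.resize(t["im"][185:300,210:330,::-1],(600,575),interpolation=2))
cv2.imwrite("pics/c3.png",cv2.resize(s["im"][240:365,190:340,::-1],(720,600),interpolation=2))
for n,z in (("top",t),("scene",s)):
    P=cloud(n,z["d"])
    for u,v in {"top":[(244,213),(237,200),(237,277),(432,198),(355,205),(300,330)],"scene":[(392,231),(347,189),(225,340),(290,275),(200,290)]}[n]:
        print(n,u,v,np.round(P[v,u],4))
E
```

```text
top 244 213 [0.6209 0.2176 0.0101]
top 237 200 [0.6543 0.2347 0.0239]
top 237 277 [0.4478 0.2322 0.0128]
top 432 198 [ 0.6542 -0.2702  0.0989]
top 355 205 [ 0.6352 -0.0773  0.0927]
top 300 330 [0.3078 0.0615 0.0045]
scene 392 231 [0.6254 0.2181 0.009 ]
scene 347 189 [0.4544 0.2297 0.0081]
scene 225 340 [ 0.66   -0.2735  0.0949]
scene 290 275 [ 0.6207 -0.0856  0.0948]
scene 200 290 [nan nan nan]
```

View pics/c1.png

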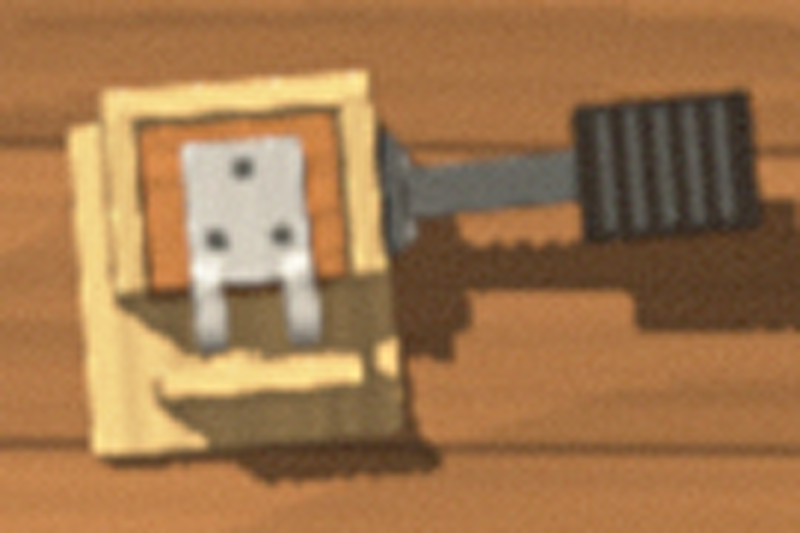

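View pics/c2.png

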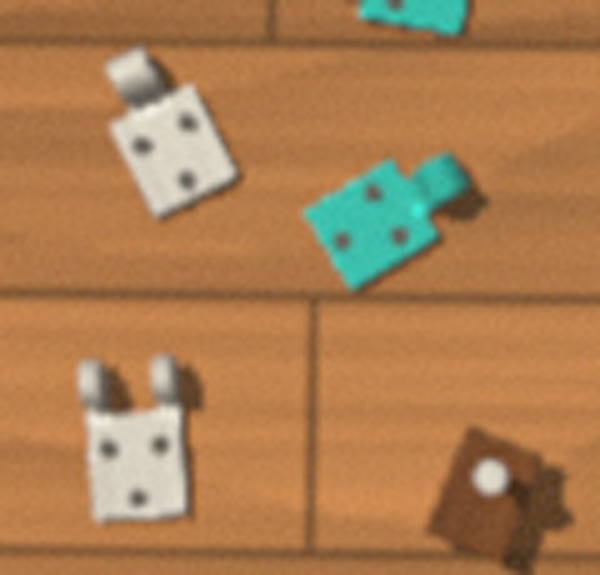

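View pics/c3.png

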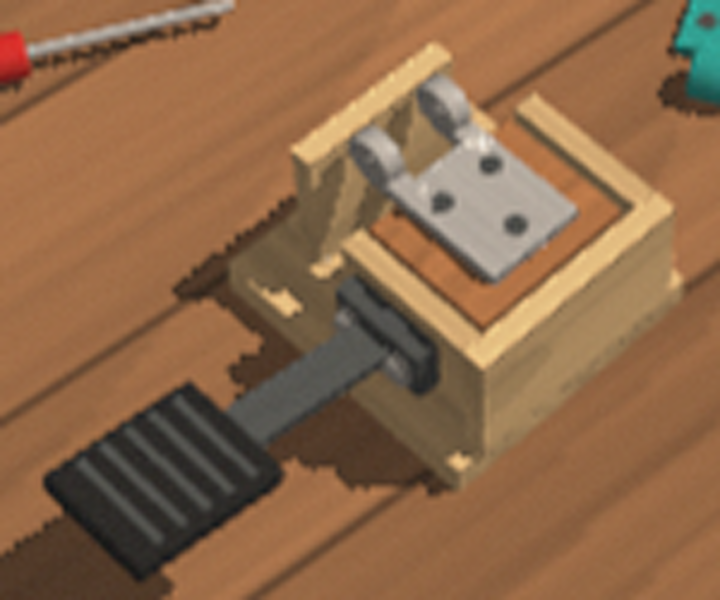

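```bash
cat >> h.py <<'E'
def plate(n,im,center,ztop,r=26,K=8,lo=105,openmm=30,smax=60,save=None):
    """plate of a hinge leaf near pixel `center`; barrel(s) removed by opening; returns centre, yaw axes"""
    u0,v0=int(center[0])-r,int(center[1])-r
    c=cv2.resize(im[v0:v0+2*r,u0:u0+2*r],None,fx=K,fy=K,interpolation=cv2.INTER_CUBIC)
    hsv=cv2.cvtColor(c,cv2.COLOR_RGB2HSV)
    m=((hsv[...,1]<smax)&(hsv[...,2]>lo)).astype(np.uint8)*255
    m=cv2.morphologyEx(m,cv2.MORPH_CLOSE,cv2.getStructuringElement(2,(5*K//2,5*K//2)))
    # rectify to world plane, 0.5 mm/px
    f,cx,cy,V=cam(n)
    wc=plane(n,center[0],center[1],ztop)[0]
    g=np.array([[wc[0]+a,wc[1]+b,ztop] for a,b in ((-.06,-.06),(-.06,.06),(.06,.06),(.06,-.06))])
    p=(proj(n,g)-[u0,v0]+.5)*K-.5
    H=cv2.getPerspectiveTransform(p.astype(np.float32),np.float32([[0,0],[0,240],[240,240],[240,0]]))
    w=cv2.warpPerspective(m,H,(241,241))
    k=int(openmm*2)
    o=cv2.morphologyEx(w,cv2.MORPH_OPEN,cv2.getStructuringElement(cv2.MORPH_ELLIPSE,(k,k)))
    cs=max(cv2.findContours(o,0,1)[0],key=cv2.contourArea)
    (x,y),(a,b),ang=cv2.minAreaRect(cs)
    if save: cv2.imwrite(save,cv2.resize(np.hstack([w,o]),None,fx=1.5,fy=1.5))
    return np.array([wc[0]-.06+x*.0005,wc[1]-.06+y*.0005]),a/2,b/2,ang
E
python3 - <<'E'
from h import *
t=np.load("pics/top0.npz")["im"]; s=np.load("pics/scene0.npz")["im"]
print("leaf",plate("top",t,(243,211),.008,save="pics/m1.png"),plate("scene",s,(393,231),.008,save="pics/m2.png"))
print("twin",plate("top",t,(237,275),.008),plate("scene",s,(348,189),.008))
print("jamb",plate("top",t,(360,207),.095,save="pics/m3.png"),plate("scene",s,(292,279),.095,save="pics/m4.png"))
E
python3 -c "
import cv2,numpy as np
cv2.imwrite('pics/m.png',np.vstack([cv2.imread(f'pics/m{i}.png')[:, :] for i in (1,2,3,4)])[::2,::1])"
```

```text
leaf (array([0.61916823, 0.21808672]), 64.80925750732422, 50.827491760253906, 27.349876403808594) (array([0.61954203, 0.22377265]), 46.502620697021484, 36.22391128540039, 25.76932716369629)
twin (array([0.44585045, 0.232667  ]), 56.92765808105469, 52.79750442504883, 1.5074357986450195) (array([0.45114619, 0.23117621]), 64.51229858398438, 51.05424880981445, 5.079607963562012)Traceback (most recent call last):
  File "<stdin>", line 5, in <module>
  File "h.py", line 32, in plate
    cs=max(cv2.findContours(o,0,1)[0],key=cv2.contourArea)
ValueError: max() iterable argument is empty
[ WARN:0@0.037] global loadsave.cpp:275 findDecoder imread_('pics/m4.png'): can't open/read file: check file path/integrity
Traceback (most recent call last):
TypeError: 'NoneType' object is not subscriptable
```

```bash
python3 - <<'E'
from h import *
t=np.load("pics/top0.npz")["im"]; s=np.load("pics/scene0.npz")["im"]
for im,p in ((t,(244,208)),(t,(237,275)),(t,(361,204)),(s,(392,231)),(s,(348,188)),(s,(292,277)),(t,(300,250)),(t,(346,212))):
    u,v=p; print(p, cv2.cvtColor(im[v-2:v+3:2,u-2:u+3:2],cv2.COLOR_RGB2HSV).reshape(-1,3)[:, :].tolist())
E
sed -i 's/m=cv2.morphologyEx(m,cv2.MORPH_CLOSE.*/cc=max(cv2.findContours(m,0,1)[0],key=cv2.contourArea); m=cv2.drawContours(m*0,[cc],-1,255,-1)/' h.py
sed -i 's/def plate(.*/def plate(n,im,center,ztop,r=26,K=8,lo=90,openmm=30,smax=90,save=None):/' h.py
python3 - <<'E'
from h import *
t=np.load("pics/top0.npz")["im"]; s=np.load("pics/scene0.npz")["im"]
for nm,n,im,c,z,i in (("leaf","top",t,(243,211),.008,1),("leaf","scene",s,(393,231),.008,2),("twin","scene",s,(348,189),.008,5),("jamb","top",t,(360,207),.095,3),("jamb","scene",s,(292,279),.095,4)):
    try: print(nm,n,plate(n,im,c,z,save=f"pics/m{i}.png"))
    except Exception as e: print(nm,n,e)
cv2.imwrite('pics/m.png',np.vstack([np.hstack([cv2.imread(f'pics/m{i}.png'),cv2.imread(f'pics/m{i+1}.png')])  for i in (1,3)])[::2,::2])
E
```

```text
(244, 208) [[24, 22, 229], [23, 26, 222], [21, 27, 217], [23, 29, 219], [22, 27, 219], [20, 26, 145], [21, 27, 218], [20, 26, 220], [24, 26, 146]]
(237, 275) [[19, 25, 215], [22, 30, 218], [21, 24, 205], [22, 26, 218], [21, 27, 217], [20, 26, 212], [19, 26, 220], [19, 28, 219], [21, 27, 217]]
(361, 204) [[18, 29, 212], [21, 28, 212], [20, 27, 209], [23, 27, 208], [20, 26, 212], [20, 28, 209], [19, 29, 211], [21, 25, 214], [20, 27, 208]]
(392, 231) [[15, 28, 182], [16, 29, 183], [18, 31, 183], [16, 30, 185], [17, 32, 184], [16, 27, 181], [17, 28, 146], [17, 30, 162], [14, 30, 187]]
(348, 188) [[17, 28, 182], [16, 30, 184], [18, 30, 155], [15, 30, 184], [16, 29, 182], [16, 30, 186], [16, 33, 164], [16, 30, 185], [17, 29, 182]]
(292, 277) [[16, 25, 110], [24, 16, 79], [15, 28, 148], [17, 33, 180], [16, 31, 183], [17, 28, 181], [17, 28, 180], [17, 30, 178], [14, 31, 180]]
(300, 250) [[13, 155, 192], [14, 150, 194], [14, 153, 193], [14, 151, 198], [14, 156, 194], [14, 154, 195], [14, 154, 189], [14, 157, 188], [13, 148, 191]]
(346, 212) [[16, 141, 156], [14, 168, 199], [14, 165, 205], [14, 145, 146], [14, 171, 195], [14, 169, 202], [17, 133, 144], [13, 167, 198], [14, 168, 206]]
leaf top (array([0.62010707, 0.21891268]), 69.09486389160156, 53.12880325317383, 27.64597511291504)
leaf scene (array([0.61740146, 0.21503007]), 59.80534744262695, 53.01338577270508, 27.181110382080078)
twin scene (array([0.44844153, 0.23095204]), 61.03091049194336, 53.43257141113281, 5.389311790466309)
jamb top (array([ 0.63407995, -0.09250579]), 63.68238067626953, 52.687225341796875, 5.710593223571777)
jamb scene (array([ 0.63587899, -0.09477562]), 64.50672149658203, 51.96752166748047, 5.19442892074585)
```

View pics/m.png

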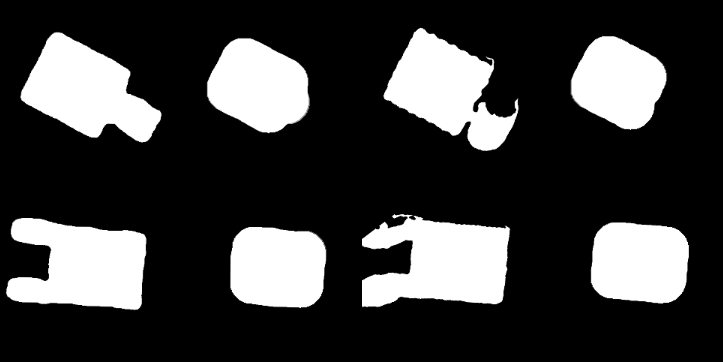

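```bash
cat >> h.py <<'E'
def plate2(n,im,center,ztop,yaw,save=None,r=30,K=8,lo=90,smax=90):
    """rectified in frame turned by yaw; returns plate centre from back edge(+28mm) and sides, refined yaw of sides"""
    u0,v0=int(center[0])-r,int(center[1])-r
    c=cv2.resize(im[v0:v0+2*r,u0:u0+2*r],None,fx=K,fy=K,interpolation=cv2.INTER_CUBIC)
    hsv=cv2.cvtColor(c,cv2.COLOR_RGB2HSV)
    m=((hsv[...,1]<smax)&(hsv[...,2]>lo)).astype(np.uint8)*255
    wc=plane(n,center[0],center[1],ztop)[0]
    R=np.array([[np.cos(yaw),-np.sin(yaw)],[np.sin(yaw),np.cos(yaw)]])
    q=np.array([(-.06,-.06),(-.06,.06),(.06,.06),(.06,-.06)])
    g=np.c_[q@R.T+wc[:2],np.full(4,ztop)]
    p=(proj(n,g)-[u0,v0]+.5)*K-.5
    H=cv2.getPerspectiveTransform(p.astype(np.float32),np.float32([[0,0],[0,480],[480,480],[480,0]]))
    w=cv2.warpPerspective(m,H,(481,481))
    lab,st=cv2.connectedComponentsWithStats(w)[1:3]; l=1+np.argmax(st[1:,4]); w=(lab==l)
    if save: cv2.imwrite(save,w.astype(np.uint8)*255)
    xs=np.arange(481); lo_=np.array([w[:,x].argmax() if w[:,x].any() else 0 for x in xs]); hi=np.array([480-w[::-1,x].argmax() if w[:,x].any() else 0 for x in xs])
    full=(hi-lo_)/4.
    return w,lo_/4-60,hi/4-60,wc,R
E
python3 - <<'E'
from h import *
t=np.load("pics/top0.npz")["im"]; s=np.load("pics/scene0.npz")["im"]
for nm,n,im,c,z,yaw in (("leaf","top",t,(243,211),.008,27.4),("leaf","scene",s,(393,231),.008,27.4),("jamb","top",t,(360,207),.095,5.4),("jamb","scene",s,(292,279),.095,5.4)):
    w,lo,hi,wc,R=plate2(n,im,c,z,np.radians(yaw))
    x=np.arange(481)/4-60
    cols=(w.sum(0)/4)
    k=(hi-lo>46)&(hi-lo<58); 
    # row-wise back/front edges
    rows=np.where(w.any(1))[0]; 
    if nm=="leaf": e=[w[r].argmax()/4-60 for r in range(481) if w[r].any()]
    else: e=[60-w[r][::-1].argmax()/4 for r in range(481) if w[r].any()]
    e=np.median(e)
    xm=x[k]; xm1=xm[(xm>xm.min()+6)&(xm<xm.max()-8)]; kk=np.isin(x,xm1)
    yc=np.median((lo+hi)[kk]/2); W=np.median((hi-lo)[kk])
    sl=[np.degrees(np.polyfit(x[kk],q[kk],1)[0]) for q in (lo,hi)]
    # leaf: plate centre = back edge+28 ; jamb: back edge-28
    cx=e+28 if nm=="leaf" else e-28
    P=wc[:2]+R@np.array([cx,yc])/1000
    print(nm,n,"plateL",round(xm.min(),1),round(xm.max(),1),"back",round(e,1),"W",W,"slopes",np.round(sl,2),"extent x",x[w.any(0)].min(),x[w.any(0)].max(),"centre",np.round(P,4),"eye",np.round(P+R@np.array([45e-3 if nm=='leaf' else -45e-3,0]),4))
E
```

```text
leaf top plateL -40.0 18.8 back -40.8 W 52.75 slopes [0.26 0.29] extent x -41.5 50.5 centre [0.6146 0.2161] eye [0.6546 0.2368]
leaf scene plateL -39.5 18.0 back -40.0 W 53.25 slopes [-0.11  0.22] extent x -40.75 47.0 centre [0.6161 0.2144] eye [0.6561 0.2351]
jamb top plateL -54.8 34.8 back 35.0 W 52.5 slopes [ 2.31 -1.82] extent x -55.5 36.0 centre [ 0.6373 -0.0924] eye [ 0.5925 -0.0966]
jamb scene plateL -60.0 35.5 back 35.5 W 51.5 slopes [ 2.17 -1.46] extent x -60.0 36.75 centre [ 0.6393 -0.0946] eye [ 0.5945 -0.0988]
```

```bash
cat >> h.py <<'E'
def down(yaw):  # jaw (tool y) along frame-yaw's y ; z down
    c,s=np.cos(yaw),np.sin(yaw)
    x=np.array([-c,-s,0]); y=np.array([-s,c,0]); 
    return np.stack([x,y,np.cross(x,y)],1)
def down2(yaw): return down(yaw+np.pi)
E
python3 - <<'E'
from h import *
print(plane("top",432.9,198.2,.096))
s=np.load("pics/scene0.npz"); t=np.load("pics/top0.npz")
for n,z,(a,b,c,d) in (("top",t,(400,460,175,225)),("scene",s,(190,255,312,365))):
    P=cloud(n,z["d"]); hsv=cv2.cvtColor(z["im"],cv2.COLOR_RGB2HSV)
    m=np.zeros((480,640),bool); m[c:d,a:b]=True
    m&=(P[...,2]>.075)&(P[...,2]<.125)&(hsv[...,2]<130)&(P[...,1]<-.225)
    q=P[m]; print(n,m.sum(),(q.min(0)+q.max(0))/2,q.mean(0),np.ptp(q,axis=0))
print(np.round(robot.read_tcp_rot(),3).tolist(),np.round(robot.read_qpos(),1))
for f in (down,down2):
    for p,y in (((.655,-.27,.13),5.4),((.625,.22,.1),27.4),((.557,-.1,.2),5.4)):
        q=robot.ik(p,f(np.radians(y))); print(f.__name__,p,None if q is None else np.round(q,1))
E
```

```text
[[ 0.65409599 -0.27315565  0.096     ]]
top 757 [ 0.65597278 -0.26742001  0.09471872] [ 0.65552298 -0.26892317  0.09617362] [0.06333426 0.08459515 0.02755314]
scene 1195 [ 0.65616908 -0.26932304  0.09163338] [ 0.65883768 -0.27353398  0.09544333] [0.06801578 0.08842208 0.02730841]
[[-0.937, -0.35, -0.001], [-0.35, 0.937, 0.001], [0.0, 0.002, -1.0]] [-53.   20.6   0.6  -0.  -70.1 -16.5]
down (0.655, -0.27, 0.13) [ -6.7  27.4  -1.7   0.  -61.  -77.9]
down (0.625, 0.22, 0.1) [ 36.2  25.  -10.    0.  -55.  -98.8]
down (0.557, -0.1, 0.2) [  9.6  11.4 -15.6   0.  -63.  -94.2]
down2 (0.655, -0.27, 0.13) [ -6.7  27.4  -1.7   0.  -61.  102.1]
down2 (0.625, 0.22, 0.1) [ 36.2  25.  -10.    0.  -55.   81.2]
down2 (0.557, -0.1, 0.2) [  9.6  11.4 -15.6   0.  -63.   85.8]
```

```bash
python3 - <<'E'
from h import *
R=down(np.radians(5.4))
robot.move_gripper(0.0)
robot.goto([.655,-.272,.18],R)
robot.servo_line([.655,-.272,.112],speed=.12)
f0=np.array(robot.read_force()); print(f0,robot.read_t())
z=.105
while z>.044:
    robot.servo_line([.655,-.272,z],speed=.06)
    f=np.array(robot.read_force())-f0; print(round(z,3),np.round(robot.read_position()[2],4),np.round(f,1))
    if f[2]>25: break
    z-=.004 if z>.066 else .002
print(robot.read_t())
im,d=robot.grab_frame("scene"); cv2.imwrite("pics/p1.png",cv2.resize(im[200:380,170:410,::-1],(800,600)))
E
```

```text
[ 0.17091908 -0.19765747  0.06239522] 4.2417
0.105 0.105 [ 0.3  0.7 -0.3]
0.101 0.1008 [0.3 0.5 0.3]
0.097 0.0974 [ 1.  -1.4  3.3]
0.093 0.094 [-0.8 -2.6  5.4]
0.089 0.0904 [-0.2 -3.9  5.8]
0.085 0.0865 [-0.6 -4.4  6.3]
0.081 0.0826 [-0.3 -5.2  6.2]
0.077 0.0786 [-0.2 -3.8  7.4]
0.073 0.0747 [ 0.  -6.2  6.9]
0.069 0.0708 [-0.8 -6.8  6.5]
0.065 0.0668 [-0.9 -8.   7. ]
0.063 0.065 [-0.4 -5.2  8.9]
0.061 0.0629 [ 0.3 -6.2  7.6]
0.059 0.0609 [-0.8 -6.6  8.2]
0.057 0.0589 [-1.3 -5.3  8.2]
0.055 0.0581 [-3.8 -4.6 15.7]
0.053 0.0578 [-6.5 -1.2 26.4]
8.5083
```

View pics/p1.png

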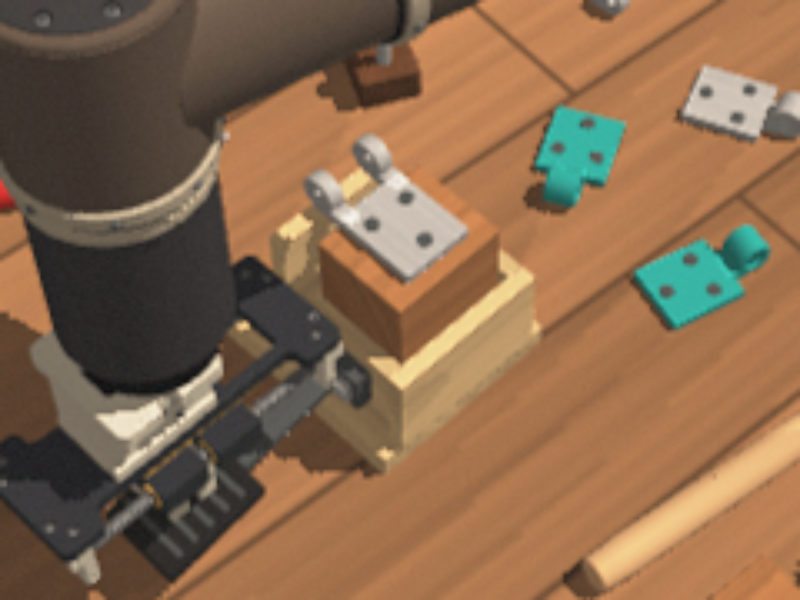

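The treadle is at its stop: the force jumped at z = 57 mm, and the picture shows the block raised with its knuckles at about (345,170). Next I'll fetch the leaf.

```bash
python3 - <<'E'
from h import *
yaw=np.radians(27.5); R=down(yaw)
robot.servo_line([.655,-.272,.24],speed=.2)
robot.goto([.45,.10,.24],R)
for n in ("scene","top"):
    im,d=robot.grab_frame(n); np.savez(f"pics/{n}1.npz",im=im,d=d); cv2.imwrite(f"pics/{n}1.png",im[:,:,::-1])
robot.move_gripper(1.0)
print(robot.read_t())
E
```

```text
12.75
```

View pics/scene1.png

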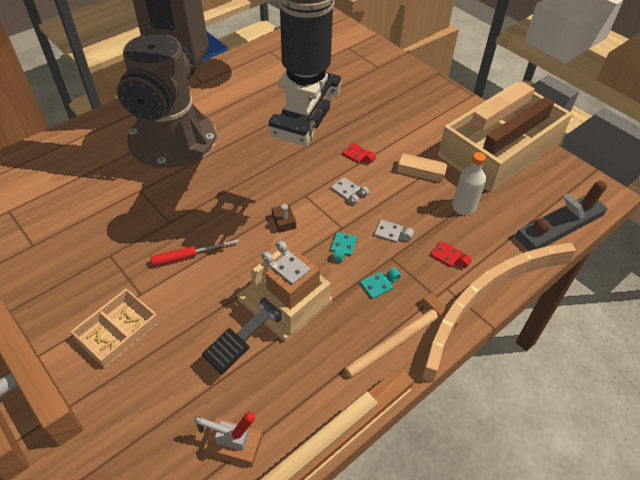

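View pics/top1.png

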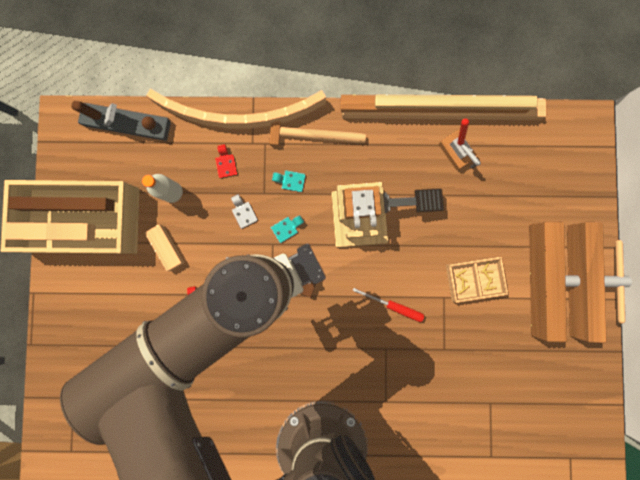

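In both views the block is up, with its leaf at (363,205) in top and (292,265) in scene. The pad is down and the other items haven't moved. I'll measure the lifted jamb leaf, then grasp.

```bash
cat >> h.py <<'E'
def meas(n,im,c,z,yaw,kind):
    w,lo,hi,wc,R=plate2(n,im,c,z,np.radians(yaw)); x=np.arange(481)/4-60
    if kind=="leaf": e=[w[r].argmax()/4-60 for r in range(481) if w[r].any()]
    else: e=[60-w[r][::-1].argmax()/4 for r in range(481) if w[r].any()]
    e=np.median(e); s=1 if kind=="leaf" else -1
    k=(x*s>e*s+6)&(x*s<e*s+48)
    W=np.median((hi-lo)[k]); m=(W-50)/2; yc=np.median((lo+hi)[k]/2)
    sl=np.degrees(np.arctan(np.polyfit(x[k],((lo+hi)/2)[k],1)[0]))
    P=wc[:2]+R@np.array([e+s*(28+m+45),yc])/1000
    return np.round(P,4),"W",W,"yaw",round(yaw+sl,2)
E
python3 - <<'E'
from h import *
t=np.load("pics/top1.npz")["im"]; s=np.load("pics/scene1.npz")["im"]
t0=np.load("pics/top0.npz")["im"]; s0=np.load("pics/scene0.npz")["im"]
print("leaf eye",meas("top",t0,(243,211),.008,27.4,"leaf"),meas("scene",s0,(393,231),.008,27.4,"leaf"))
print("jamb0",meas("top",t0,(360,207),.095,5.4,"j"),meas("scene",s0,(292,279),.095,5.4,"j"))
print("jamb1",meas("top",t,(362,203),.145,5.4,"j"),meas("scene",s,(292,264),.145,5.4,"j"))
yaw=np.radians(27.5); R=down(yaw)
robot.goto([.6253,.2204,.12],R)
f0=np.array(robot.read_force())
robot.servo_line([.6253,.2204,.003],speed=.1)
print(np.round(np.array(robot.read_force())-f0,1),robot.read_position())
robot.move_gripper(0.0)
print(robot.read_grip_width()*88, np.round(np.array(robot.read_force())-f0,1))
robot.servo_line([.6253,.2204,.20],speed=.15)
print(robot.read_grip_width()*88, np.round(np.array(robot.read_force())-f0,1),robot.read_t())
for n in ("scene","top"):
    im,d=robot.grab_frame(n); np.savez(f"pics/{n}2.npz",im=im,d=d)
    c=[int(q) for q in proj(n,[.64,.22,.2])[0]]; print(c)
    cv2.imwrite(f"pics/{n}2.png",cv2.resize(im[max(0,c[1]-60):c[1]+60,c[0]-80:c[0]+80,::-1],(800,600)))
E
```

```text
leaf eye (array([0.6558, 0.2374]), 'W', np.float64(52.75), 'yaw', np.float64(27.53)) (array([0.6575, 0.2358]), 'W', np.float64(53.25), 'yaw', np.float64(27.58))
jamb0 (array([ 0.5916, -0.0967]), 'W', np.float64(51.75), 'yaw', np.float64(5.01)) (array([ 0.5939, -0.0989]), 'W', np.float64(51.25), 'yaw', np.float64(5.22))
jamb1 (array([ 0.5918, -0.0967]), 'W', np.float64(51.75), 'yaw', np.float64(5.07)) (array([ 0.5941, -0.0989]), 'W', np.float64(51.5), 'yaw', np.float64(5.1))
[0.3 0.5 0.7] [0.62576101 0.22072146 0.00374796]
49.57150132389589 [-0.5  2.3  0.7]
49.34580886810633 [ 0.7  0.7 -2.2] 17.2083
[407, 176]
[228, 195]
```

View pics/scene2.png

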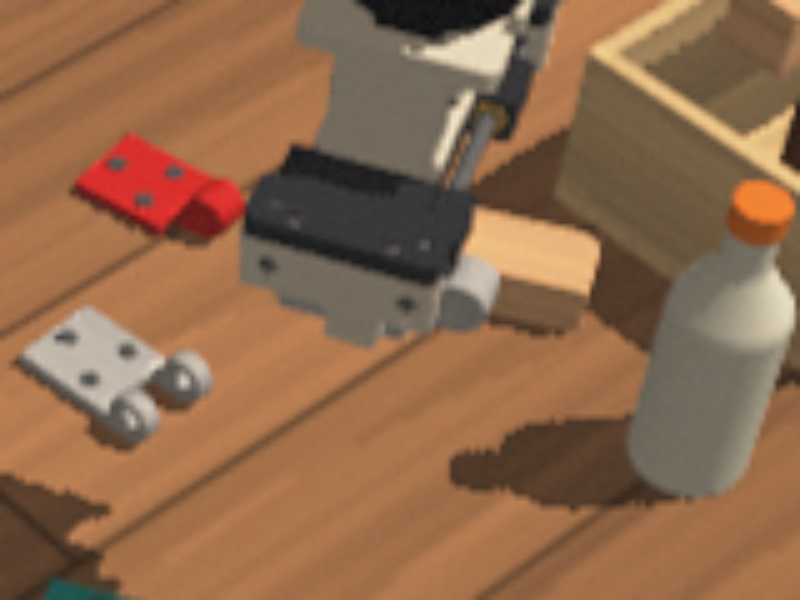

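The leaf is lifted level in the grip, with its barrel at (470,290) in the crop and the twin untouched. Next I'll line it up in front of the jig.

```bash
cat >> h.py <<'E'
JE=np.array([.593,-.0978,.150]); JY=np.radians(5.1)
JR=np.array([[np.cos(JY),-np.sin(JY),0],[np.sin(JY),np.cos(JY),0],[0,0,1]])
OFF=np.array([.0347,0,.00925])   # TCP -> leaf eye in leaf axes
def tcp_for(off): return JE+JR@(np.array(off)-OFF)
E
python3 - <<'E'
from h import *
R=down(JY)
robot.goto(tcp_for([-.09,0,.08]),R)
robot.servo_line(tcp_for([-.09,0,0]),speed=.12)
robot.servo_line(tcp_for([-.045,0,0]),speed=.08)
robot.dwell(.2)
print(robot.read_t(),np.array(robot.read_position())-tcp_for([-.045,0,0]),np.round(robot.read_force(),1),robot.read_grip_width()*88)
for n in ("scene","top"):
    im,d=robot.grab_frame(n); np.savez(f"pics/{n}3.npz",im=im,d=d)
    c=[int(q) for q in proj(n,JE)[0]]; print(c)
    cv2.imwrite(f"pics/{n}3.png",cv2.resize(im[c[1]-45:c[1]+45,c[0]-60:c[0]+60,::-1],(800,600),interpolation=2))
E
```

```text
20.4083 [-3.44110469e-04 -5.54785592e-05  8.46244993e-05] [-0.6  0.3 -2. ] 49.75002031934543
[275, 253]
[365, 219]
```

View pics/scene3.png

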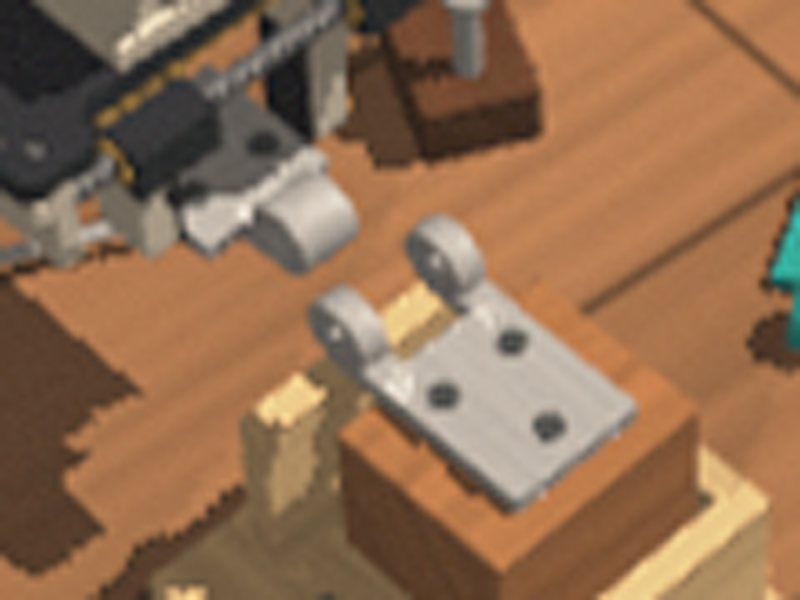

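View pics/top3.png

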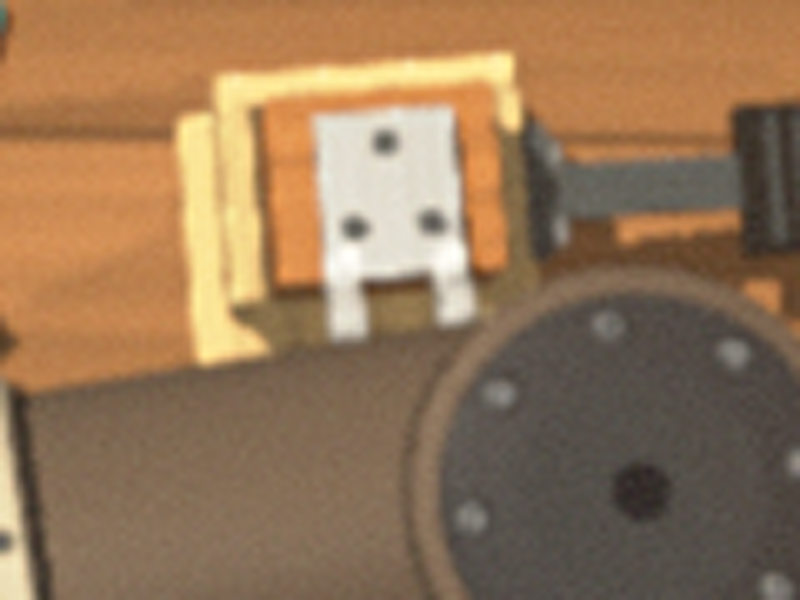

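```bash
cat >> h.py <<'E'
def overlay(n,im,fn,tcp,b=(.0011,-.0011,0)):
    c=[int(q) for q in proj(n,JE)[0]]; k=800/120; u0,v0=c[0]-60,c[1]-45
    o=cv2.resize(im[v0:v0+90,u0:u0+120,::-1],(800,600),interpolation=2).copy()
    a=np.linspace(0,2*np.pi,60)
    def ring(ctr,y,r,col):
        P=ctr+np.array(b)+(JR@np.stack([r*np.cos(a),np.full(60,y),r*np.sin(a)])).T
        q=((proj(n,P)-[u0,v0]+.5)*k-.5)
        cv2.polylines(o,[np.round(q*8).astype(np.int32)],True,col,1,cv2.LINE_AA,3)
    for y in (-.025,-.014,.014,.025): ring(JE,y,.013,(0,255,0))
    L=np.array(tcp)+JR@OFF
    for y in (-.011,.011): ring(L,y,.013,(0,0,255))
    cv2.imwrite(fn,o)
E
python3 - <<'E'
from h import *
overlay("scene",np.load("pics/scene3.npz")["im"],"pics/o3.png",robot.read_position())
E
```

```text
(no output)
```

View pics/o3.png

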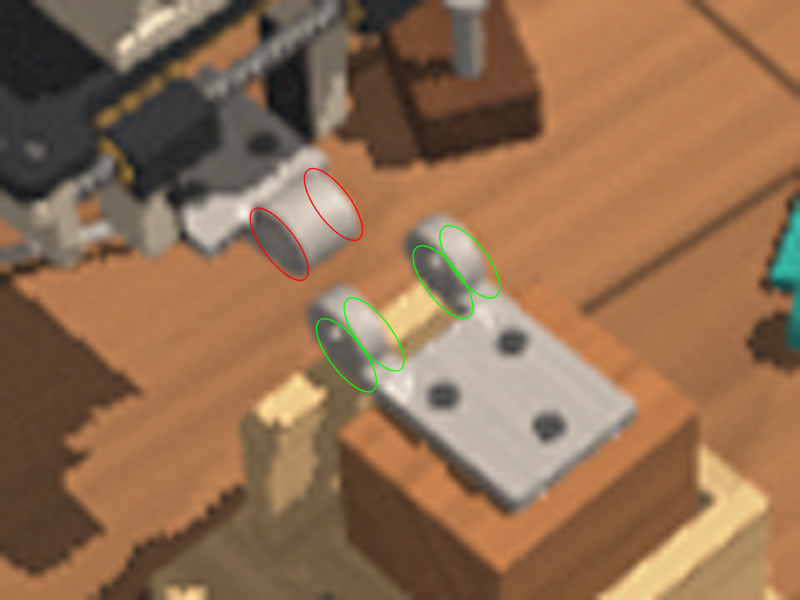

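```bash
python3 - <<'E'
from h import *
for k in (0,1,3):
  for n in ("top","scene"):
    D=np.load(f"pics/{n}{k}.npz"); P=cloud(n,D["d"]); hsv=cv2.cvtColor(D["im"],cv2.COLOR_RGB2HSV)
    z=.095 if k==0 else .145
    Q=(P-JE)@JR
    m=(abs(Q[...,1])<.02)&(Q[...,0]>.022)&(Q[...,0]<.068)&(P[...,2]>z-.03)&(P[...,2]<z+.03)&(hsv[...,1]<90)&(hsv[...,2]>130)
    mb=(abs(Q[...,1])<.06)&(abs(Q[...,0])<.14)&(P[...,2]<.03)
    print(n,k,m.sum(),"plate z",np.nanmedian(P[m][:,2]))
    m=(abs(Q[...,1])<.3)&(abs(Q[...,0]-.15)<.05)&(P[...,2]<.03); print("  bench",np.nanmedian(P[m][:,2]))
    D_=D["d"]
# barrel bbox measured in scene, grey mask
im=np.load("pics/scene3.npz")["im"]
c=[int(q) for q in proj("scene",JE)[0]]; k=800/120; u0,v0=c[0]-60,c[1]-45
o=cv2.imread("pics/o3.png")
def q(P): return ((proj("scene",np.array(JE)+[.0011,-.0011,0]+np.array(P)@JR.T)-[u0,v0]+.5)*k-.5)
o=cv2.resize(im[v0:v0+90,u0:u0+120,::-1],(800,600),interpolation=2)
pl=q([(.017,-.025,-.005),(.073,-.025,-.005),(.073,.025,-.005),(.017,.025,-.005)])
cv2.polylines(o,[np.round(pl*8).astype(np.int32)],True,(255,0,0),1,cv2.LINE_AA,3)
bl=q([(.017,-.042,-.013),(.017,.042,-.013),(.1,.042,-.013),(.1,-.042,-.013)])
cv2.polylines(o,[np.round(bl*8).astype(np.int32)],True,(255,255,0),1,cv2.LINE_AA,3)
cv2.imwrite("pics/o4.png",o)
E
```

```text
top 0 271 plate z 0.0957150024662403
  bench 0.0007272045353021154
scene 0 320 plate z 0.09453029853522488
  bench -0.0004387113127271223
top 1 299 plate z 0.14550152148687667
  bench 0.0006889141373040358
scene 1 347 plate z 0.14415046993025069
  bench -0.00048441544170518065
top 3 299 plate z 0.1456870209526462
  bench 0.0007580825809479146
scene 3 342 plate z 0.14430843753112127
  bench -0.000388445870557147
```

View pics/o4.png

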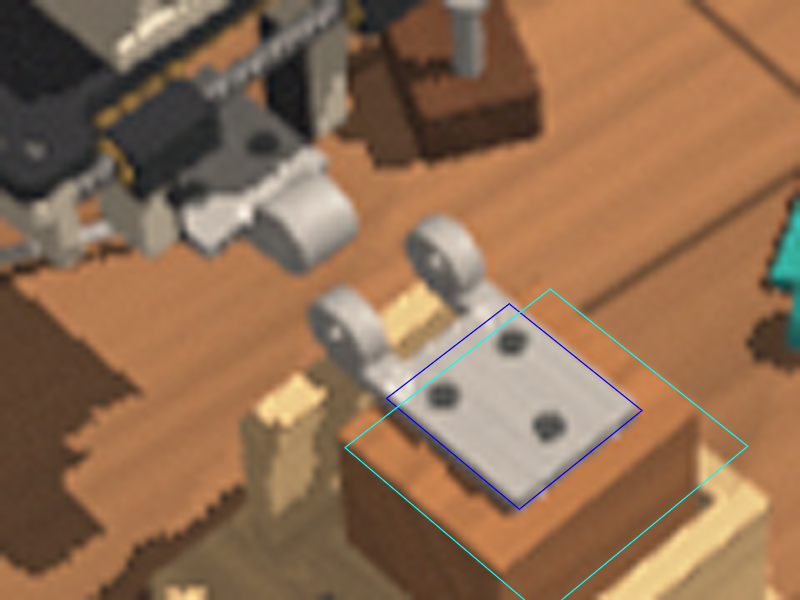

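The plate depth confirms the height (145 mm top), but the jamb knuckles and block front lie about 4 mm nearer the robot than the back-edge estimate. So the fixed leaf's plate must be longer than 56 mm. I'll measure the barrels directly.

```bash
python3 - <<'E'
from h import *
def rect(n,im,ctr,yaw,z,lo=115,smax=80):
    f=30; K=8
    c=proj(n,[*ctr,z])[0]; u0,v0=int(c[0])-f,int(c[1])-f
    cc=cv2.resize(im[v0:v0+2*f,u0:u0+2*f],None,fx=K,fy=K,interpolation=cv2.INTER_CUBIC)
    R=np.array([[np.cos(yaw),-np.sin(yaw)],[np.sin(yaw),np.cos(yaw)]])
    q=np.array([(-.06,-.06),(-.06,.06),(.06,.06),(.06,-.06)])
    p=(proj(n,np.c_[q@R.T+ctr,np.full(4,z)])-[u0,v0]+.5)*K-.5
    H=cv2.getPerspectiveTransform(p.astype(np.float32),np.float32([[0,0],[0,480],[480,480],[480,0]]))
    w=cv2.warpPerspective(cc,H,(481,481)); hsv=cv2.cvtColor(w,cv2.COLOR_RGB2HSV)
    return w,((hsv[...,1]<smax)&(hsv[...,2]>lo))
# jamb in top1 at z eye =.150 centred on JE ; x along columns, y along rows
w1,m1=rect("top",np.load("pics/top1.npz")["im"],JE[:2],JY,.150)
w2,m2=rect("top",np.load("pics/top0.npz")["im"],np.array([.6558,.2374]),np.radians(27.55),.013)
w3,m3=rect("top",np.load("pics/top0.npz")["im"],JE[:2],JY,.100)
for nm,m in (("jamb1",m1),("leaf",m2),("jamb0",m3)):
    print(nm)
    for y in ((-22,-19,-17,17,19,22) if nm!="leaf" else (-6,-3,0,3,6)):
        r=np.where(m[int((y+60)*4)])[0]/4-60; print("  y",y,"x range",r.min() if len(r) else None,r.max() if len(r) else None)
    for x in ((-6,-2,2) if nm!="leaf" else (-3,0,3)):
        r=m[:,int((x+60)*4)].astype(int); e=np.where(np.diff(r))[0]/4-60; print("  x",x,"y edges",e)
cv2.imwrite("pics/r.png",np.hstack([w1[...,::-1],w2[...,::-1]])[:, :][::1,::1][:480,:960:2] if 0 else cv2.resize(np.hstack([w1,w2])[...,::-1],(800,400)))
E
```

```text
jamb1
  y -22 x range -17.0 60.0
  y -19 x range -17.75 60.0
  y -17 x range -17.25 60.0
  y 17 x range -16.75 60.0
  y 19 x range -17.25 60.0
  y 22 x range -17.5 60.0
  x -6 y edges [-26.   -10.25  13.    28.75]
  x -2 y edges [-26.5  -10.    12.75  29.  ]
  x 2 y edges [-26.  -10.5  13.   28.5]
leaf
  y -6 x range -60.0 15.0
  y -3 x range -60.0 14.5
  y 0 x range -60.0 14.75
  y 3 x range -60.0 14.5
  y 6 x range -60.0 14.75
  x -3 y edges [-10.75  11.75]
  x 0 y edges [-10.75  12.25]
  x 3 y edges [-10.25  12.5 ]
jamb0
  y -22 x range -16.75 60.0
  y -19 x range -17.5 60.0
  y -17 x range -15.75 60.0
  y 17 x range -16.25 60.0
  y 19 x range -16.75 60.0
  y 22 x range -17.0 60.0
  x -6 y edges [-26.5  -10.25  13.    28.75]
  x -2 y edges [-26.5  -10.    12.75  28.5 ]
  x 2 y edges [-26.25 -10.    12.75  28.25]
```

View pics/r.png

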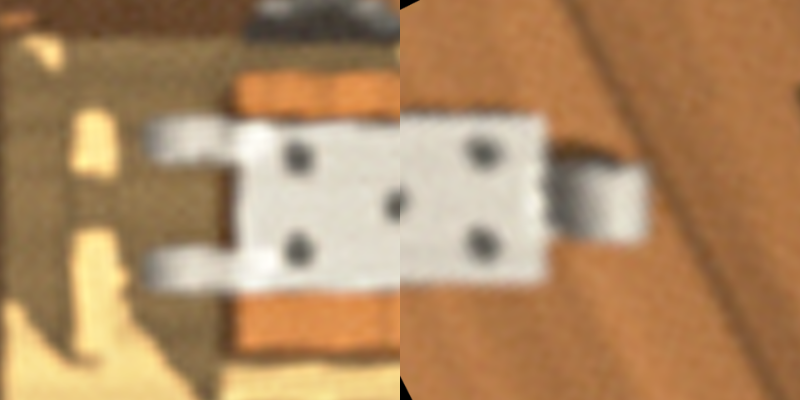

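```bash
python3 - <<'E'
from h import *
im=np.load("pics/scene3.npz")["im"]
f,cx,cy,V=cam("scene"); print("cam pos",-V[:3,:3].T@V[:3,3])
u0,v0=253,225; k=16
o=cv2.resize(im[v0:v0+37,u0:u0+50,::-1],None,fx=k,fy=k,interpolation=cv2.INTER_CUBIC)
a=np.linspace(0,2*np.pi,80)
def ring(ctr,y,r,col):
    P=ctr+(JR@np.stack([r*np.cos(a),np.full(80,y),r*np.sin(a)])).T
    cv2.polylines(o,[np.round(((proj("scene",P)-[u0,v0]+.5)*k-.5)*8).astype(np.int32)],True,col,1,cv2.LINE_AA,3)
E=JE+[.0011,-.0011,0]+JR@np.array([-.0035,.0,0])
for y in (-.025,-.014,.014,.025): ring(E,y,.013,(0,255,0))
for y in (-.025,.014): ring(E,y,.007,(255,255,0))
L=np.array(robot.read_position())+[.0011,-.0011,0]+JR@(OFF)
for y in (-.011,.011): ring(L,y,.013,(0,0,255))
cv2.imwrite("pics/o5.png",o)
E
```

```text
cam pos [ 1.18696849 -0.51649665  1.07407546]
```

View pics/o5.png

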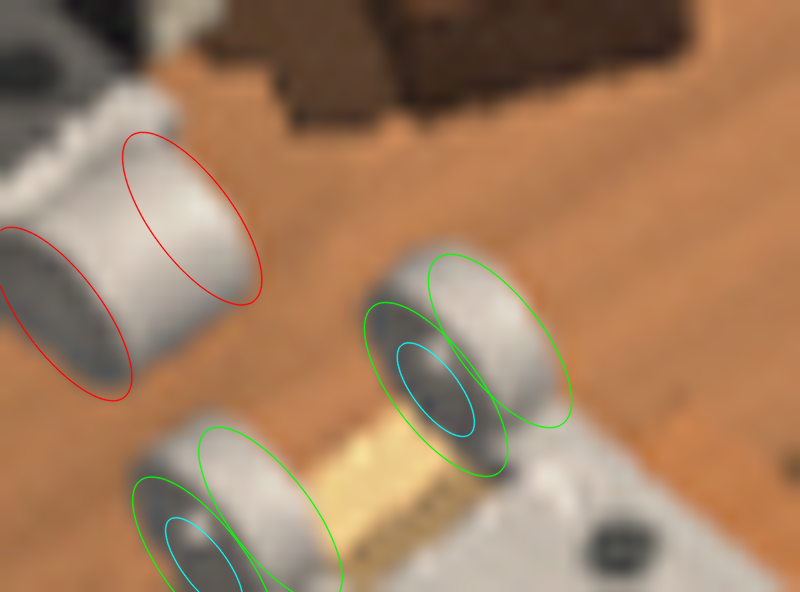

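```bash
cat >> h.py <<'E'
JE=JE+JR@np.array([-.003,0,0])
def zoom(n,fn,u0,v0,k=16):
    im,d=robot.grab_frame(n); np.savez(fn.replace(".png",".npz"),im=im,d=d)
    cv2.imwrite(fn,cv2.resize(im[v0:v0+37,u0:u0+50,::-1],None,fx=k,fy=k,interpolation=cv2.INTER_CUBIC))
E
python3 - <<'E'
from h import *
f0=np.array(robot.read_force())
for x in (-.03,-.02,-.012,-.006,0):
    robot.servo_line(tcp_for([x,0,0]),speed=.05)
    f=np.array(robot.read_force())-f0; print(x,np.round(f,1))
    if np.linalg.norm(f)>5: break
robot.dwell(.3); print(np.round(np.array(robot.read_force())-f0,1),np.round(np.array(robot.read_position())-tcp_for([0,0,0]),5),robot.read_grip_width()*88,robot.read_t())
zoom("scene","pics/z1.png",250,230)
im,d=robot.grab_frame("top"); np.savez("pics/top4.npz",im=im,d=d)
E
```

```text
-0.03 [-0.1  0.7 -0.3]
-0.02 [-0.   0.9 -0.3]
-0.012 [ 0.3  1.  -0.3]
-0.006 [-0.4  0.1 -1. ]
0 [0.3 2.3 0.4]
[0.5 1.1 0.6] [-1.1e-04 -1.0e-05  0.0e+00] 49.62774403692786 22.3917
```

View pics/z1.png

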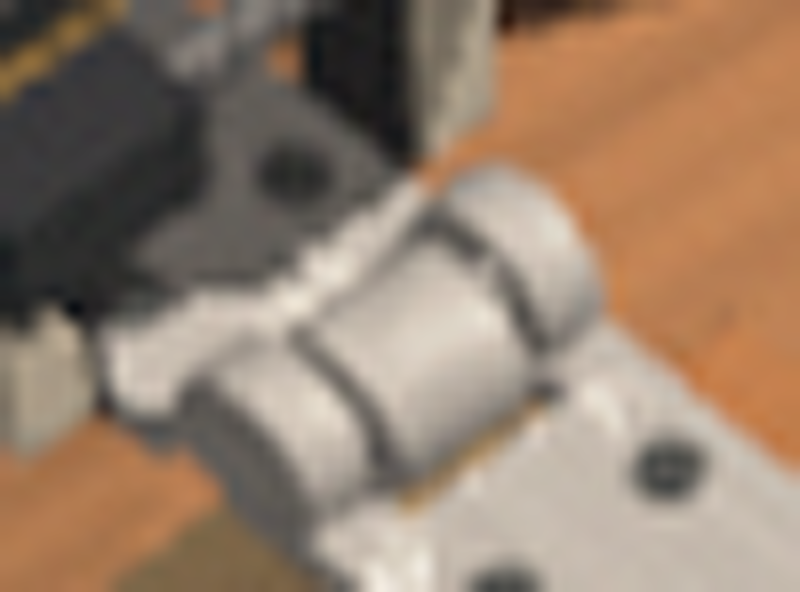

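```bash
python3 - <<'E'
from h import *
im=np.load("pics/z1.npz")["im"].astype(np.float32).mean(2)
E=JE+np.array([.0011,-.0011,0])
# strip: rows = along jig y, columns = tool perpendicular param: x in jig at top tangent height; map plane z=eye+~.0 
y=np.arange(-32,32.1,.5)/1000; x=np.arange(-26,26.1,.5)/1000
X,Y=np.meshgrid(x,y); P=E+np.stack([X.ravel(),Y.ravel(),0*X.ravel()],1)@JR.T
q=proj("scene",P).astype(np.float32).reshape(*X.shape,2)
w=cv2.remap(im,q[...,0],q[...,1],cv2.INTER_CUBIC)
cv2.imwrite("pics/w1.png",cv2.resize(w,(728,903),interpolation=1)[:600] if 0 else cv2.resize(w,(480,594),interpolation=1))
for a,b in ((-24,-19),(-9,9),(18,23)):
    k=(y*1000>=a)&(y*1000<=b); print(a,b,np.round(w[k].mean(0)[::2]).astype(int).tolist())
k=(x*1000>=-4)&(x*1000<=2); print("along y",[(round(float(a)*1000,1),int(b)) for a,b in zip(y,w[:,k].mean(1))])
E
```

```text
-24 -19 [195, 196, 192, 189, 191, 192, 189, 175, 148, 117, 94, 85, 86, 90, 90, 88, 89, 89, 88, 90, 91, 91, 92, 94, 95, 98, 101, 103, 106, 112, 118, 121, 120, 119, 119, 123, 135, 155, 174, 187, 191, 190, 190, 192, 199, 208, 213, 216, 219, 222, 222, 220, 214]
-9 9 [98, 103, 114, 134, 158, 180, 196, 206, 209, 203, 188, 168, 155, 154, 161, 168, 170, 172, 175, 178, 180, 184, 185, 186, 186, 187, 185, 182, 178, 174, 170, 168, 166, 164, 160, 153, 145, 136, 125, 116, 112, 119, 139, 164, 183, 191, 191, 188, 187, 186, 186, 186, 187]
18 23 [76, 76, 88, 115, 147, 169, 174, 162, 141, 120, 108, 107, 109, 110, 111, 113, 114, 114, 119, 133, 150, 156, 150, 145, 142, 140, 143, 148, 151, 153, 155, 155, 153, 146, 137, 130, 135, 151, 170, 184, 187, 186, 184, 185, 187, 190, 191, 190, 190, 191, 191, 190, 188]
along y [(-32.0, 114), (-31.5, 114), (-31.0, 113), (-30.5, 112), (-30.0, 110), (-29.5, 107), (-29.0, 104), (-28.5, 100), (-28.0, 96), (-27.5, 93), (-27.0, 91), (-26.5, 89), (-26.0, 89), (-25.5, 90), (-25.0, 91), (-24.5, 91), (-24.0, 91), (-23.5, 91), (-23.0, 90), (-22.5, 88), (-22.0, 88), (-21.5, 88), 
[... 809 characters left out ...]
0.0, 208), (10.5, 209), (11.0, 210), (11.5, 211), (12.0, 213), (12.5, 214), (13.0, 215), (13.5, 215), (14.0, 211), (14.5, 205), (15.0, 195), (15.5, 181), (16.0, 167), (16.5, 153), (17.0, 139), (17.5, 128), (18.0, 119), (18.5, 114), (19.0, 114), (19.5, 118), (20.0, 125), (20.5, 137), (21.0, 150), (21.5, 164), (22.0, 175), (22.5, 184), (23.0, 189), (23.5, 191), (24.0, 193), (24.5, 193), (25.0, 194), (25.5, 196), (26.0, 198), (26.5, 200), (27.0, 202), (27.5, 203), (28.0, 204), (28.5, 203), (29.0, 201), (29.5, 196), (30.0, 188), (30.5, 178), (31.0, 166), (31.5, 154), (32.0, 144)][ WARN:0@0.607] global loadsave.cpp:1063 imwrite_ Unsupported depth image for selected encoder is fallbacked to CV_8U.
```

View pics/w1.png

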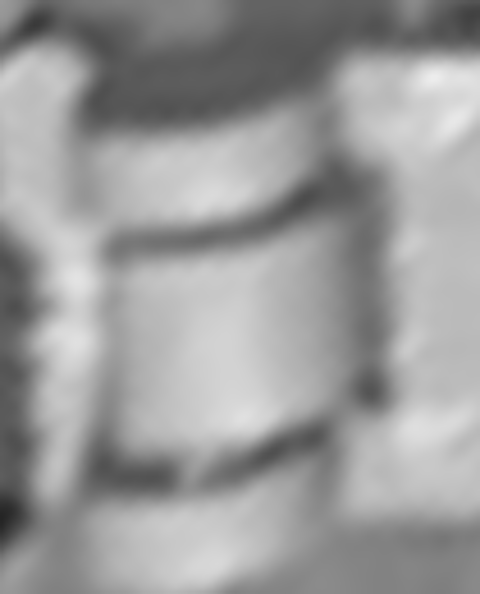

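```bash
python3 - <<'E'
from h import *
im=np.load("pics/z1.npz")["im"].astype(np.float32).mean(2)
E=JE+np.array([.0011,-.0011,0])
x=np.arange(-22,22.1,1)/1000
# sheared strips: surface points of a barrel at angle: use cylinder surface param th, radius 13mm, true y ranges
th=np.radians(np.arange(20,171,5))  # angle from +x toward +z
for nm,ys in (("-y knuckle",(-23,-21,-19.5,-18,-16)),("leaf",(-7,-4,0,4,7)),("+y knuckle",(16,18,19.5,21,23))):
    acc=0
    for yy in ys:
        P=E+np.stack([.013*np.cos(th),0*th+yy/1000,.013*np.sin(th)],1)@JR.T
        q=proj("scene",P).astype(np.float32)[None]; acc=acc+cv2.remap(im,q[...,0],q[...,1],cv2.INTER_CUBIC)[0]
    print(nm,np.round(acc/len(ys)).astype(int).tolist())
# scanlines perpendicular: plane z eye with shear, edge positions per y
for yt in (-22,-20,-18,-6,-3,0,3,6,18,20,22):
    xx=np.arange(-22,22.1,.25)/1000
    # point along direction in image perpendicular to axis: plane containing axis and facing camera
    v=np.array([.6,-.42,.92]); v=JR.T@v; v[1]=0; v/=np.linalg.norm(v); d=np.array([v[2],0,-v[0]])
    P=E+(xx[:,None]*d+np.array([0,yt/1000,0]))@JR.T
    q=proj("scene",P).astype(np.float32)[None]; p=cv2.remap(im,q[...,0],q[...,1],cv2.INTER_CUBIC)[0]
    print(yt,p[::4].astype(int).tolist())
print("d",d)
E
```

```text
-y knuckle [122, 127, 138, 151, 165, 175, 181, 187, 196, 200, 202, 202, 198, 196, 193, 191, 188, 183, 178, 174, 170, 165, 158, 152, 147, 142, 137, 133, 129, 125, 122]
leaf [152, 161, 169, 177, 182, 189, 197, 206, 209, 208, 206, 203, 199, 194, 189, 186, 183, 177, 169, 161, 154, 153, 156, 162, 167, 169, 169, 168, 164, 159, 154]
+y knuckle [135, 137, 146, 157, 166, 175, 183, 188, 192, 198, 202, 201, 200, 197, 195, 191, 187, 183, 178, 173, 169, 163, 158, 152, 147, 142, 136, 131, 126, 122, 118]
-22 [181, 188, 188, 190, 188, 174, 153, 125, 104, 98, 96, 99, 91, 85, 86, 82, 83, 86, 84, 85, 86, 88, 87, 86, 89, 89, 90, 91, 92, 97, 112, 137, 161, 178, 180, 172, 168, 160, 151, 145, 142, 132, 114, 109, 100]
-20 [178, 191, 193, 190, 186, 177, 158, 144, 142, 144, 149, 148, 142, 133, 123, 121, 115, 110, 109, 106, 106, 107, 112, 113, 113, 122, 124, 123, 121, 120, 129, 150, 175, 188, 194, 191, 187, 190, 200, 215, 226, 221, 208, 192, 185]
-18 [176, 190, 188, 186, 186, 177, 163, 153, 156, 169, 178, 179, 179, 182, 185, 182, 183, 178, 171, 174, 169, 171, 172, 168, 168, 168, 166, 154, 142, 134, 130, 136, 1
[... 1205 characters left out ...]
, 73, 110, 136, 147, 139, 127, 118, 117, 114, 105, 98, 90, 86, 89, 111, 142, 149, 134, 123, 113, 107, 98, 84, 80, 88, 98, 94, 91, 102, 128, 150, 167, 175, 179, 187, 203, 217, 218, 213, 208, 208, 209, 204]
20 [59, 79, 101, 115, 126, 130, 131, 136, 150, 159, 162, 160, 156, 155, 146, 138, 142, 146, 141, 130, 128, 123, 121, 130, 134, 140, 140, 137, 138, 131, 120, 126, 152, 173, 186, 187, 192, 204, 214, 218, 217, 215, 212, 204, 195]
22 [115, 132, 140, 143, 137, 130, 131, 139, 152, 165, 176, 183, 187, 191, 196, 194, 194, 196, 188, 186, 183, 179, 181, 184, 181, 171, 167, 163, 148, 133, 128, 137, 159, 181, 187, 184, 186, 193, 200, 202, 201, 198, 189, 183, 186]
d [ 0.85407936  0.         -0.52014272]
```

```bash
cat >> h.py <<'E'
from scipy.optimize import least_squares
def barrels(D,n="scene",shift=5.6):
    P=cloud(n,D["d"]); Q=((P-JE-np.array([.0011,-.0011,0]))@JR)*1000
    out={}
    for nm,a,b in (("-y",-24,-15),("leaf",-9,9),("+y",15,24)):
        m=(Q[...,1]>a)&(Q[...,1]<b)&(Q[...,2]>-2)&(Q[...,2]<22)&(Q[...,0]>(-8 if nm=="leaf" else -18))&(Q[...,0]<16)
        q=Q[m][:,[0,2]]
        r=least_squares(lambda c:np.hypot(q[:,0]-c[0],q[:,1]-c[1])-13,[0,0],loss="soft_l1",f_scale=1.)
        out[nm]=(len(q),np.round(r.x,2),round(float(np.std(r.fun)),2))
    return out
E
python3 - <<'E'
from h import *
D=np.load("pics/z1.npz"); print(barrels(D))
P=cloud("scene",D["d"]); Q=((P-JE)@JR)*1000
hsv=cv2.cvtColor(D["im"],cv2.COLOR_RGB2HSV)
for a,b in ((-24,-15),(-9,9),(15,24)):
    m=(abs(Q[...,1]-(a+b)/2)<(b-a)/2)&(Q[...,2]>-15)&(Q[...,2]<25)&(Q[...,0]>-20)&(Q[...,0]<16)
    print(a,b); q=Q[m]; q=q[np.argsort(q[:,0])]; print(np.round(q[::2,[0,2]]).astype(int).tolist())
D=np.load("pics/scene1.npz"); print(barrels(D)); 
E
```

```text
{'-y': (63, array([-2.58, -1.32]), 2.23), 'leaf': (101, array([ 0.19, -0.05]), 1.67), '+y': (55, array([-1.93, -0.91]), 2.11)}
-24 -15
[[-20, -5], [-16, -9], [-12, 2], [-11, 7], [-10, -6], [-8, -5], [-7, -6], [-6, 11], [-5, -5], [-4, 13], [-3, 12], [-3, 10], [-3, 15], [-2, -3], [-1, -14], [0, -4], [0, 11], [1, 14], [2, 9], [3, 11], [3, 8], [4, 11], [6, 8], [6, 7], [7, 4], [7, 12], [8, -7], [8, 6], [8, 4], [9, 3], [9, 6], [10, 4], [10, 8], [10, -9], [11, 7], [11, 0], [11, 1], [12, -7], [12, -8], [15, -6], [16, -7]]
-9 9
[[-20, -5], [-19, -5], [-18, -2], [-18, -4], [-17, -5], [-16, -3], [-8, 8], [-6, 11], [-5, 10], [-4, 12], [-4, 11], [-3, -10], [-3, 11], [-1, 12], [-1, 15], [0, 11], [1, 15], [1, 15], [1, 11], [2, 12], [3, -9], [3, 14], [4, 13], [4, 8], [4, 12], [5, 14], [5, 12], [5, 12], [6, 13], [7, 11], [7, 12], [7, 4], [8, 10], [8, 12], [8, 12], [9, 8], [9, 12], [10, 9], [11, 6], [11, 8], [11, 12], [11, 11], [11, 8], [11, 0], [12, 9], [12, -6], [12, 8], [12, 3], [13, 2], [13, 8], [13, 7], [13, -5], [13, 6], [14, -4], [14, -1], [14, 2], [14, -1], [15, 5], [15, 4], [16, -8]]
15 24
[[-20, -5], [-19, -2], [-11, 9], [-9, 9], [-8, -4], [-7, 4], [-6, 10], [-4, 11], [-3, 12], [-2, 12], [-1, 9], [-1, -6], [0, 13], [1, 10], [2, 10], [2, 12], [4, 13], [5, 12], [5, 11], [6, -5], [7, 4], [7, 10], [9, 10], [9, 7], [10, -5], [11, -1], [11, 8], [11, -6], [11, -4], [12, -3], [12, -6], [12, 5], [13, 7], [14, -4], [15, -7], [16, -6]]
{'-y': (62, array([-2.2, -0.7]), 2.6), 'leaf': (0, array([0., 0.]), nan), '+y': (57, array([-2.51, -1.32]), 2.01)}
  ret = _var(a, axis=axis, dtype=dtype, out=out, ddof=ddof,
  arrmean = um.true_divide(arrmean, div, out=arrmean,
  ret = ret.dtype.type(ret / rcount)
```

The scene zoom shows the leaf's knuckle between the fixed ones, with gaps at about (345,400) and (490,270). The depth circle fits and the shading profiles both put it about 2.3 mm too far in and 0.6 mm too far to -y. I'll correct both and check again.

```bash
cat >> h.py <<'E'
def shade(D,E):
    im=D["im"].astype(np.float32).mean(2); th=np.radians(np.arange(20,171,5))
    for nm,ys in (("-y",(-23,-21,-19.5,-18,-16)),("leaf",(-7,-4,0,4,7)),("+y",(16,18,19.5,21,23))):
        acc=0
        for yy in ys:
            P=E+np.stack([.013*np.cos(th),0*th+yy/1000,.013*np.sin(th)],1)@JR.T
            q=proj("scene",P).astype(np.float32)[None]; acc=acc+cv2.remap(im,q[...,0],q[...,1],cv2.INTER_CUBIC)[0]
        print(nm,np.round(acc/len(ys)).astype(int).tolist())
    y=np.arange(-32,34.1,.25)/1000
    acc=0
    for x in (-4,-3,-2,-1,0,1,2):
        P=E+np.stack([0*y+x/1000,y,0*y],1)@JR.T; q=proj("scene",P).astype(np.float32)[None]; acc=acc+cv2.remap(im,q[...,0],q[...,1],cv2.INTER_CUBIC)[0]/7
    s=np.sign(acc-160); i=np.where(np.diff(s))[0]; print("160-crossings y",(y[i]*1000).tolist())
E
python3 - <<'E'
from h import *
f0=np.array(robot.read_force())
C=[-.0023,.0006,-.0003]
robot.servo_line(tcp_for(C),speed=.02); robot.dwell(.3)
print(np.round(np.array(robot.read_force())-f0,1),np.round(robot.read_position()-tcp_for(C),5),robot.read_t())
zoom("scene","pics/z2.png",250,230)
D=np.load("pics/z2.npz"); E=JE+np.array([.0011,-.0011,0])
shade(D,E); print(barrels(D))
E
```

```text
[ 0.6  0.5 -0.2] [ 5.e-05 -0.e+00  2.e-05] 23.0583
-y [127, 129, 140, 153, 165, 174, 181, 188, 196, 200, 202, 201, 198, 196, 194, 191, 187, 182, 179, 175, 171, 166, 159, 153, 147, 143, 138, 133, 129, 126, 122]
leaf [131, 143, 154, 164, 171, 179, 185, 194, 201, 207, 210, 207, 204, 201, 197, 194, 190, 186, 183, 179, 173, 167, 162, 156, 152, 151, 150, 150, 150, 150, 153]
+y [135, 138, 147, 157, 166, 173, 182, 189, 193, 199, 202, 201, 199, 197, 195, 192, 188, 183, 178, 173, 169, 164, 158, 153, 147, 142, 138, 134, 131, 129, 128]
160-crossings y [-18.25, -9.0, -4.75, 16.0, 21.25, 31.25]
{'-y': (61, array([-2.11, -0.91]), 2.41), 'leaf': (93, array([-2.09, -0.04]), 1.55), '+y': (59, array([-2.49, -1.37]), 2.14)}
```

View pics/z2.png

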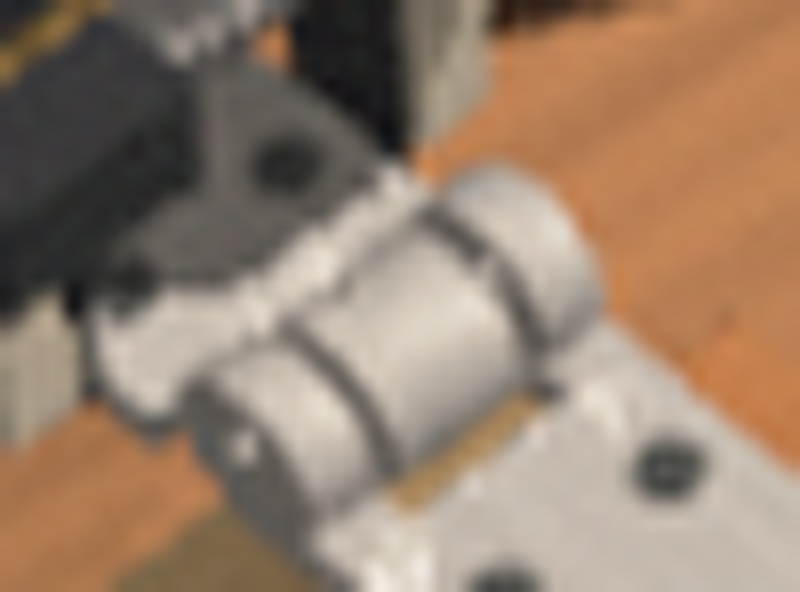

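```bash
python3 - <<'E'
from h import *
f0=np.array(robot.read_force())
C=[-.0023,.0010,-.0005]
robot.servo_line(tcp_for(C),speed=.02); robot.dwell(.4)
print(np.round(np.array(robot.read_force())-f0,1),np.round(robot.read_force(),1),robot.read_grip_width()*88,robot.read_t())
zoom("scene","pics/z3.png",250,230)
D=np.load("pics/z3.npz"); E=JE+np.array([.0011,-.0011,0])
shade(D,E); print(barrels(D))
# leaf plate top level & pad: depth
P=cloud("scene",D["d"]); Q=((P-JE)@JR)*1000
hsv=cv2.cvtColor(D["im"],cv2.COLOR_RGB2HSV)
cv2.imwrite("pics/full3.png",D["im"][:,:,::-1])
E
```

```text
[-0.7 -0.5  0.5] [-0.2  0.  -1.5] 49.58145063744239 23.7583
-y [128, 129, 140, 153, 165, 174, 181, 187, 195, 200, 201, 201, 199, 197, 194, 190, 186, 183, 179, 175, 170, 164, 158, 152, 146, 141, 137, 132, 129, 126, 122]
leaf [133, 144, 155, 165, 172, 179, 185, 195, 202, 208, 209, 207, 204, 202, 197, 194, 191, 186, 181, 177, 172, 167, 163, 158, 155, 154, 153, 152, 151, 151, 153]
+y [136, 138, 147, 157, 167, 175, 182, 188, 194, 199, 202, 201, 200, 197, 195, 191, 187, 183, 177, 173, 168, 163, 158, 152, 146, 142, 137, 133, 130, 128, 127]
160-crossings y [-18.25, -9.0, -4.5, 16.25, 21.25, 31.25]
{'-y': (60, array([-2.64, -1.14]), 1.9), 'leaf': (99, array([-2.01, -0.73]), 1.97), '+y': (58, array([-2.94, -1.15]), 2.22)}
```

View pics/z3.png

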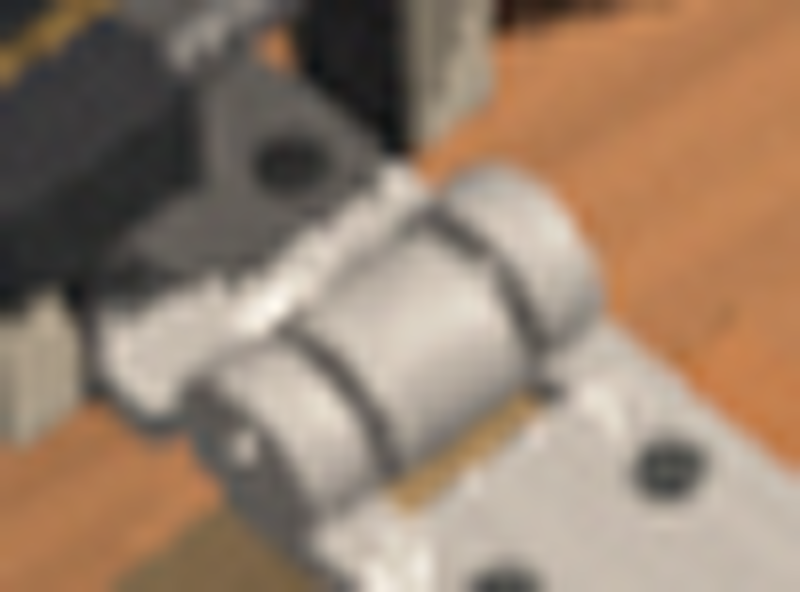

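View pics/full3.png

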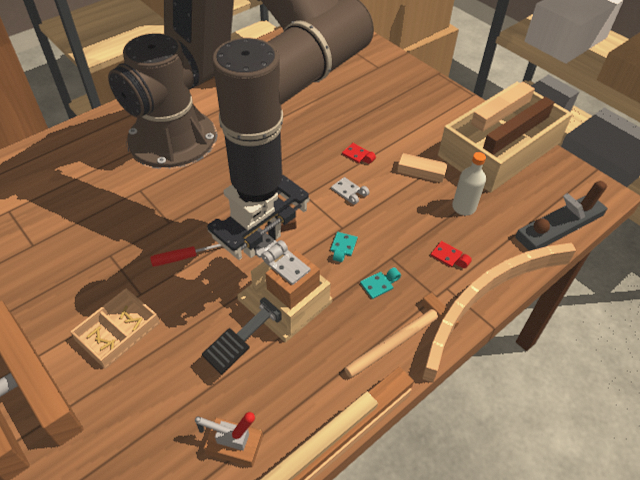

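The three barrels are in line in the zoom, with open gaps on both sides at about (350,400) and (500,270) and a clear slit to the block. The full view shows the block still up and the other items in place. I'm handing the job in.

```bash
python3 -c "
from h import *
robot.job_done(); print(robot.read_t())"
```

```text
the job is handed in; nothing more can be done
the job is handed in; nothing more can be done
```

I pressed the treadle to its stop and picked up the single-knuckle leaf. I handed the job in with its knuckle held between the two fixed ones; the hand-in gives no verdict, so the result is not confirmed.

- **Treadle:** it went down to its stop, where the force jumped to 26 N at about 57 mm. The block stayed raised in the last picture.
- **Leaf alignment:** in the last checks the shading peaks of the three barrels coincided. The depth fits agreed to about 0.9 mm in x and 0.4 mm in z, though each is noisy, with about 2 mm scatter.
- **Side gaps:** both stayed open, measuring about 4.5 mm on the -y side and 5.0 mm on the +y side (each includes some image blur).
- **Contact and grip:** the wrist force changed by less than 1 N and shows no sign of contact with the jig. The grip width was steady at 49.6 mm.
- **Other objects:** the twin leaf and the other loose things looked unmoved in the pictures.

**Disagreements:**
- The two cameras differed by about 2 mm in x and y, so I used their mean.
- My first jamb-eye estimate assumed a 56 mm plate on the block and was about 5 mm too far in. I corrected it from the knuckles themselves.

I did not measure the leaf's tilt numerically; it only looked level in the pictures.

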